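Set the worktop light block for the night

ROBOT

A 6-joint arm with a two-finger parallel gripper is mounted at the origin on a cart in front of the work surface, level with it; the furniture and walls round the work are solid. World frame = base frame: x ahead of the robot, y to its left, z up, the work surface at z = 0. Lengths are in m, angles in rad, forces in N, time in s.
With the tool pointing down it reaches from about 0.35 to 0.975 m from the base axis. Payload 4.9 kg.
Tool frame: the origin (TCP) lies between the finger pads; the fingertips stand 14 mm ahead of it and the grasp point (between the pads) lies 5 mm behind it (manip.tcp_to_tips is the distance from the TCP to the fingertips, in m); z points along the fingers, y is the line along which they close (so a half turn about z gives the same grasp; the last joint's range is limited). The gripper opens to 85 mm and grips with 20 to 120 N. Pads are 22 mm wide; open, the fingers measure 114 mm over their backs; the gripper's body (76 mm by 85 mm) begins 54 mm behind the grasp point. The pads swing forward as they close: fully open they stand 13 mm farther back than shut.
Start: joints at [0.999, 0.053, 1.613, -0, 1.476, -0.119], TCP at [0.273, 0.562, 0.245] pointing down, gripper open.
Joint ranges: [-3.01, 3.01], [-1.01, 2.22], [0.06, 2.58], [-1.02, 4.17], [0.09, 2.62], [-3.14, 3.14]. Speed limits (rad/s): [2.57, 2.57, 3.14, 3.14, 3.14, 3.14].

INTERFACE

Orientations are given as a unit quaternion [w, x, y, z].
In Python, from plant import manip gives the robot as it stands.
- The arm moves only by the tool servo_tool, never from a script. Its argument "moves" is a list that holds one entry, the list of rows, each a list of 7 numbers: the shift along the tool's x, y, z in mm, then the turn, a rotation vector about the tool's x, y, z in degrees, then the finger opening in mm, from 0 to 85.4. In form: [[[x, y, z, ax, ay, az, fingers], ...]]. A call has 1 to 12 rows; each row shifts and turns the commanded pose from where the row before left it, along the tool's axes as they then stand; what a row does not reach is not made up. A row lasts 1/8 s, in which the tool goes at most 62.5 mm and 10.7 degrees, less where a joint would pass 70% of its speed; a pose out of reach is approached as far as the arm can. A call with a gripper value outside its range is refused whole. The fingers move at their own pace and stop on an object; the grip force is fixed at half the most. Time passes only in rows, so rows that do not move let the fingers close. It gives the time, the measured TCP pose, the force, the opening and the grip force at its end, in the units of the state.
- manip.state(): the state, without advancing time (a new reading comes with each control period).
- manip.grab_frame(name): name is "side" or "top" or "wrist"; returns a dict with "image" (384x512x3 uint8, blue, green, red), "mtx" (3x3 intrinsics, pixels), "dist_coeffs" ([k1, k2, p1, p2, k3] as OpenCV has them; the pictures are not rectified), "eye" and "rotation" of the camera in the world. Camera axes: x right, y down, z forward; pixel columns grow to the right and rows downward; lengths in m; the calibration is good to about 2 mm. A picture is of the moment at which its call begins. There is no depth.
- manip.job_done(): hands the job in; it is judged then, once.
The state is a dict: "time": time; "joint_pos": joint angles; "joint_vel": joint speeds; "joint_efforts": joint torques, N m; "tool_pos": TCP position; "tool_rot": TCP orientation; "contact_force": force on the tool from outside, world axes, zero at the start; "ft_torque": the same for the moment, N m; "gripper_width": opening from 0.0 (shut) to 1.0 (fully open); "grasp_force": force on a finger pad.
Only numpy, scipy, OpenCV 4.12 (cv2) and the standard library are available. Lean on these libraries where they do the work, as an engineer would, in place of code of your own. Each camera call takes 0.05 s, during which the arm holds its last target. There are 200 camera calls.

TASK

A pepper mill has been left standing on the light control block: first stand it upright on the round cork coaster, wholly on the cork. Then set the block for the night: sweep every toggle switch over to its off side (leaning towards the ribbed wheel), and roll the ribbed dimmer wheel down, its top towards you, until it stands exactly three clicks above its lowest stop, where the steel index bar meets the long mark. Leave the tumbler and the dish soap bottle where they are, and do not tip the mill over.

Things in the scene. Friction and masses are not known exactly. Their poses are not given: they have to be found in the camera images.
- block: fixed aluminium control block, 104 x 289 mm, top (deck) 46 mm above the worktop; origin: centre of underside; x axis points away from the robot within 0.25 rad, y along its length. On its centre line x = 0, from -y to +y: ribbed dimmer wheel (y = -107 mm), bare deck where the mill starts (y near -45), three toggles (pivots at y = 26, 70, 114). Nothing else stands on it
- wheel_top (a point): fixed point: top of the black dimmer wheel, mid width, 98.5 mm above the worktop. Wheel: 89 mm diameter over 30 rounded ribs, 24 mm wide, axle along block y 54 mm up, upper half stands out of the deck. A closed fingertip pressed on the top with 4 to 8 N and moved along block x rolls it without slipping. Cheeks of radius 34 mm at both sides (38 mm over them) carry a tick per click
- dimmer (a joint): wheel angle, rad: 0 lowest stop, 1.885 highest, one click 0.2094 (9.3 mm at the rim); three clicks = 0.628. Falls as its top moves towards the robot (block -x). Starts about 5 to 9 clicks up. When let go, a sprung pawl pulls it into the nearest click; some 1 N at the rim rolls it over a click
- index_bar (a point): steel bar in the wheel's rim, sticking out 4 mm past both sides; moves with the wheel, 42 mm from the axle. From upright it leans 54 degrees towards the robot at the lowest stop, 18 towards the robot at three clicks (level with the longer, thicker tick on the cheeks, the fourth of ten counted from the robot's side), 54 away at the highest stop
- toggle_1 (a joint): angle, rad, of the toggle nearest the wheel (block y = 26 mm): steel rod 8 mm thick, pivot 50 mm above the worktop, round end 40 mm from it. 0 on: leans 0.25 rad to block +y; 0.9 off: leans 0.65 rad to -y, to the wheel. Swings along block y, falls to the nearer side of upright (0.25) by its weight, needs under 2 N. May start on or off
- toggle_2 (a joint): the same for the middle toggle (block y = 70 mm); always starts on
- toggle_3 (a joint): the same for the toggle farthest from the wheel (block y = 114 mm); may start on or off
- toggle_row (a point): fixed point: end of the middle toggle if it stood upright, 90 mm above the worktop, block y = 70 mm. Lever ends are 89 mm above the worktop when on, 82.7 mm when off, so a fingertip 83 to 86 mm above the worktop drawn along the row to block -y, from beyond the last lever, throws each lever and slides on over it
- pepper_mill: dark wooden pepper mill, starts on the block's deck, 150 mm high, 150 to 310 g; origin: centre of underside, z up. 58 mm diameter at most up to 108 mm; above it a rounded head of at most 50 mm diameter from 109 to 139 mm, then a 12 mm knob. The head does not turn or come off; can be gripped 122 mm up
- coaster: round cork coaster lying fixed on the worktop, 96 mm diameter, 8 mm thick; origin: centre of underside
- tumbler: loose clear glass tumbler, bystander, 81 mm diameter, 92 mm high; origin: centre of underside
- dish_soap: loose dish soap bottle, bystander, 45 x 73 mm, 191 mm high; origin: centre of underside
Not all that is in view belongs to the job. There is more than one size of the coaster; the job needs the largest.

How it is judged:
On the way, in this order (a step that is already met when the one before it is completed fails the run):
1. the mill stands upright on the coaster, let go (horizontal distance between pepper_mill and coaster below 0.019 m and height (world z) of pepper_mill between 0.004 and 0.012 m and angle between pepper_mill's own z axis and vertical below 0.1 rad and contact force between the fingers and pepper_mill below 0.1 N), for 0.2 s.
2. all toggles off and the dimmer three clicks above its lowest stop (value of joint each of toggle_1, toggle_2, toggle_3 above 0.75 rad and value of joint dimmer between 0.548 and 0.708 rad), for 0.2 s.
At the end, for the whole second after the job is handed in: The mill stands still and upright (within 0.1 rad) on the coaster with its whole foot on the cork (centre within 19 mm of the coaster's); all three toggles are off (over 0.75 rad); the dimmer rests at three clicks, 0.628 rad within 0.08 (all of step 2 and horizontal distance between pepper_mill and coaster below 0.019 m and height (world z) of pepper_mill between 0.004 and 0.012 m and angle between pepper_mill's own z axis and vertical below 0.1 rad and linear speed of pepper_mill below 0.02 m/s); the robot touches nothing.
It fails at once if the tumbler is moved more than 20 mm or tipped (distance of tumbler from where it was at the start of the episode above 0.02 m or angle between tumbler's own z axis and vertical above 0.4 rad).
It fails at once if the dish soap bottle is moved more than 20 mm or tipped (distance of dish_soap from where it was at the start of the episode above 0.02 m or angle between dish_soap's own z axis and vertical above 0.4 rad).
It fails at once if the mill is tipped over (angle between pepper_mill's own z axis and vertical above 0.6 rad).
It also fails if it takes over 58 s, if anything falls off the work surface, if the arm or the gripper's body presses on something with over 40 N, if the wrist force passes 120 N, or if a joint passes its speed limit or range.

## Working session

There is one attempt and no reset: what is moved stays moved. The work goes in short steps, Python scripts to look and compute and a tool call to move; the robot and the scene stay as the last step left them, time stands still between calls to the robot, and variables do not carry over. Pictures are saved under pics/ and viewed, at most 10 in all, crops included, and the job is handed in when it is done.

Besides the shell and the picture viewer there is one more tool, called after ">>>" as name(argument=value, ...) on one line, values as JSON. servo_tool: Moves the arm, as the interface text tells. Its arguments: {"type":"object","properties":{"moves":{"type":"array"}},"required":["moves"]}

```bash
mkdir -p pics
cat > h.py <<'E'
import numpy as np, cv2, pickle
from plant import manip
def grab(n,tag):
    f=manip.grab_frame(n); cv2.imwrite(f'pics/{tag}.png',f['image']); pickle.dump(f,open(f'pics/{tag}.pkl','wb')); return f
def load(tag): return pickle.load(open(f'pics/{tag}.pkl','rb'))
def ray(f,uv):
    p=cv2.undistortPoints(np.array([[uv]],float),np.array(f['mtx']),np.array(f['dist_coeffs']))[0,0]
    return np.array(f['eye']),np.array(f['rotation'])@np.array([p[0],p[1],1])
def onz(f,uv,z):
    e,d=ray(f,uv); return e+d*(z-e[2])/d[2]
def proj(f,P):
    R=np.array(f['rotation']); P=np.atleast_2d(P).astype(float); rv=cv2.Rodrigues(R.T)[0]; t=-R.T@np.array(f['eye'])
    return cv2.projectPoints(P,rv,t,np.array(f['mtx']),np.array(f['dist_coeffs']))[0][:,0]
E
python3 - <<'E'
from h import *
a=grab('top','top0');b=grab('side','side0')
for f in(a,b):print(f['eye'],np.round(f['rotation'],3).tolist(),f['mtx'][0][0])
im=np.hstack([a['image'],b['image']])
cv2.imwrite('pics/both.png',cv2.resize(a['image'],(800,600),interpolation=cv2.INTER_CUBIC))
cv2.imwrite('pics/sideb.png',cv2.resize(b['image'],(800,600),interpolation=cv2.INTER_CUBIC))
s=manip.state();print({k:np.round(v,3).tolist() for k,v in s.items()},manip.tcp_to_tips)
E
```

```text
[0.48334535 0.06456326 0.93380319] [0.023, -0.702, 0.712, -0.027] 348.563590644589
[ 0.37476104 -0.72346197  0.60246242] [-0.478, 0.871, -0.097, 0.058] 389.1719678358241
{'time': 0.1, 'joint_pos': [0.999, 0.053, 1.614, -0.0, 1.476, -0.119], 'joint_vel': [-0.0, -0.001, -0.004, -0.001, 0.0, -0.001], 'joint_efforts': [-0.0, -39.49, -37.136, -0.0, 0.004, 0.0], 'tool_pos': [0.273, 0.562, 0.244], 'tool_rot': [-0.0, 0.224, 0.974, -0.001], 'contact_force': [-0.014, -0.548, -0.439], 'ft_torque': [0.021, 0.009, -0.008], 'grasp_force': 0.0, 'gripper_width': 0.998} 0.014
```

View pics/both.png

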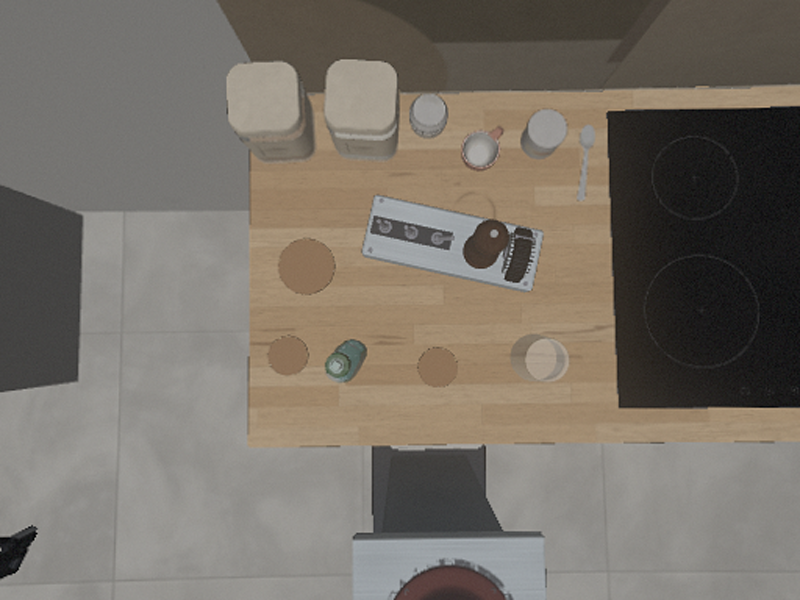

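View pics/sideb.png

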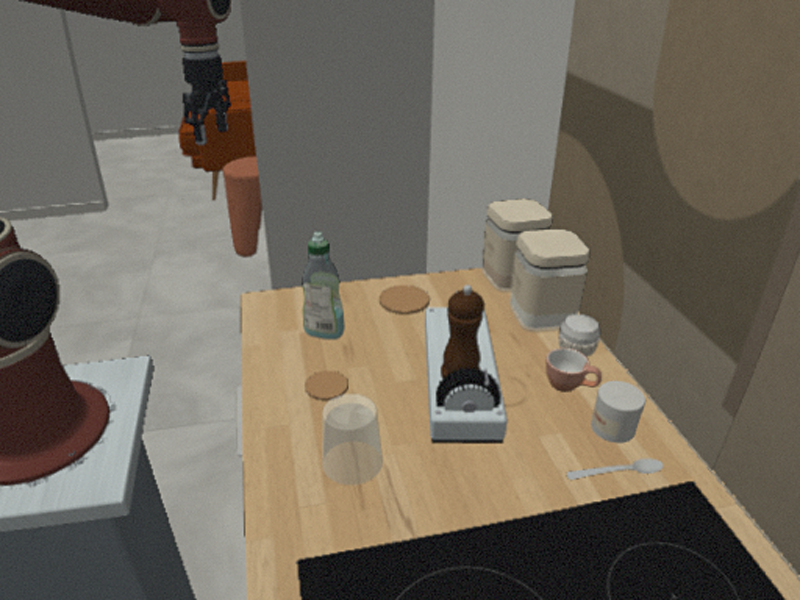

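Top view (800-px scale): three cork discs at (306,266), (288,355) and (437,367). The first is clearly the widest. Block deck corners are near (374,196), (543,231), (531,291) and (362,256). The mill's knob is at (493,233), the wheel at (519,255), the tumbler at (545,360) and the soap at (340,365).

Run:
```python
from h import *
f=load('top0');s=load('side0')
k=.64
for n,c in dict(big=[(306,266),(277.5,266),(335.5,266),(306,237.5),(306,295)],c2=[(288,355),(267,355),(309,355)],c3=[(437,367),(417,367),(458,367)]).items():
    P=[onz(f,(u*k,v*k),.008) for u,v in c];print(n,np.round(P[0],4),np.round([np.linalg.norm(P[i]-P[i+1]) for i in range(1,len(P)-1,2)],4))
C=[onz(f,(u*k,v*k),.046) for u,v in [(374,196),(543,231),(531,291),(362,256)]];print(np.round(C,4),np.round(np.mean(C,0),4),[np.round(np.linalg.norm(C[i]-C[(i+1)%4]),3) for i in range(4)])
y=C[0]+C[3]-C[1]-C[2];print('yaw',np.arctan2(-y[0],y[1]))
print('knob',onz(f,(493*k,233*k),.194),'side knob',onz(s,(466*k,290*k),.194), proj(s,onz(f,(493*k,233*k),.194))/k)
print('tumbler',onz(f,(545*k,360*k),.092))
A=f['image'];B=s['image']
a=cv2.resize(A[115:195,160:360],(800,320),interpolation=cv2.INTER_CUBIC)
b=cv2.resize(B[180:290,260:340],(800//2,550)[::1],interpolation=cv2.INTER_CUBIC)[:280]
c=cv2.resize(A[140:250,160:310],(382,280),interpolation=cv2.INTER_CUBIC)
o=np.zeros((600,800,3),np.uint8);o[:320]=a;o[320:,:400]=b;o[320:,410:792]=c
cv2.imwrite('pics/crop1.png',o)
```

```text
Traceback (most recent call last):
  File "h.py", line 10, in onz
    e,d=ray(f,uv); return e+d*(z-e[2])/d[2]
        ~~~^^^^^^
  File "h.py", line 8, in ray
    return np.array(f['eye']),np.array(f['rotation'])@np.array([p[0],p[1],1])
                              ~~~~~~~~~~~~~~~~~~~~~~~^~~~~~~~~~~~~~~~~~~~~~~~
ValueError: matmul: Input operand 1 has a mismatch in its core dimension 0, with gufunc signature (n?,k),(k,m?)->(n?,m?) (size 3 is different from 4)
```

```bash
python3 - <<'E'
s=open('h.py').read()
s=s.replace("import numpy as np, cv2, pickle","import numpy as np, cv2, pickle\nfrom scipy.spatial.transform import Rotation\ndef rot(f): return Rotation.from_quat(np.array(f['rotation']),scalar_first=True).as_matrix()")
s=s.replace("np.array(f['rotation'])@","rot(f)@").replace("R=np.array(f['rotation'])","R=rot(f)")
open('h.py','w').write(s)
E
python3 - <<'E'
from h import *
f=load('top0');s=load('side0')
k=.64
for n,c in dict(big=[(306,266),(277.5,266),(335.5,266),(306,237.5),(306,295)],c2=[(288,355),(267,355),(309,355)],c3=[(437,367),(417,367),(458,367)]).items():
    P=[onz(f,(u*k,v*k),.008) for u,v in c];print(n,np.round(P[0],4),np.round([np.linalg.norm(P[i]-P[i+1]) for i in range(1,len(P)-1,2)],4))
C=[onz(f,(u*k,v*k),.046) for u,v in [(374,196),(543,231),(531,291),(362,256)]];print(np.round(C,4),np.round(np.mean(C,0),4),[np.round(np.linalg.norm(C[i]-C[(i+1)%4]),3) for i in range(4)])
y=C[0]+C[3]-C[1]-C[2];print('yaw',np.arctan2(-y[0],y[1]))
print('knob',onz(f,(493*k,233*k),.194),'side knob',onz(s,(466*k,290*k),.194), proj(s,onz(f,(493*k,233*k),.194))/k)
print('tumbler',onz(f,(545*k,360*k),.092))
A=f['image'];B=s['image']
a=cv2.resize(A[115:195,220:360],(560,320),interpolation=cv2.INTER_CUBIC)
b=cv2.resize(B[180:290,260:340],(200,280),interpolation=cv2.INTER_CUBIC)
c=cv2.resize(A[140:250,155:305],(382,280),interpolation=cv2.INTER_CUBIC)
o=np.zeros((600,600,3),np.uint8);o[:320,:560]=a;o[320:,:200]=b;o[320:,210:592]=c
cv2.imwrite('pics/crop1.png',o)
E
```

```text
big [0.6024 0.2338 0.008 ] [0.0987 0.0988]
c2 [0.4517 0.2641 0.008 ] [0.0705]
c3 [0.4278 0.0132 0.008 ] [0.0692]
[[ 0.7124  0.1144  0.046 ]
 [ 0.65   -0.1632  0.046 ]
 [ 0.5513 -0.1406  0.046 ]
 [ 0.6128  0.1351  0.046 ]] [ 0.6316 -0.0136  0.046 ] [np.float64(0.284), np.float64(0.101), np.float64(0.282), np.float64(0.102)]
yaw -0.2203787708483677
knob [ 0.62049074 -0.05665335  0.194     ] side knob [ 0.61731646 -0.06470104  0.194     ] [[466.38625538 286.77429597]]
tumbler [ 0.44125108 -0.14806848  0.092     ]
```

View pics/crop1.png

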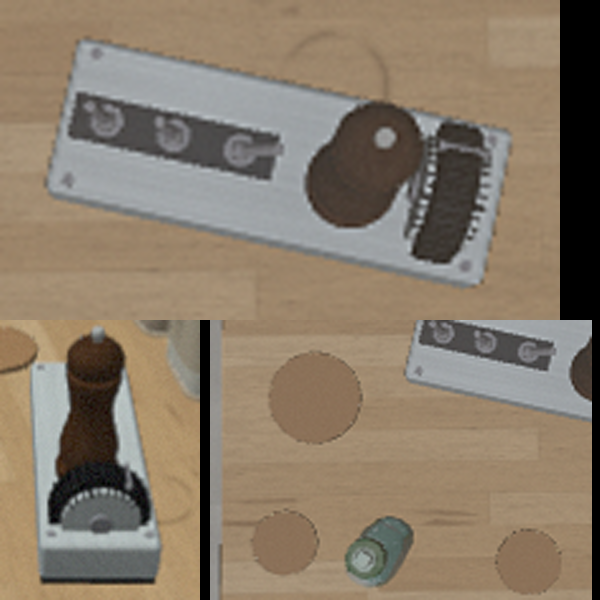

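Crop: the disc at (315,397) in the crop measures 98.8 mm, against 70 mm for the other two, so it is the 96 mm coaster. Its centre is (0.602, 0.234). In the crop, toggles 2 and 3 are on and toggle 1 already leans to the wheel. The index bar is on the far side of the wheel. The mill stands at (0.620, -0.057), which matches block y of about -45. I'll turn the tool to the block axes (tool x = block y, tool y = block x) and move over the mill.

>>> servo_tool(moves=[[[0, 0, -8, 0, 0, 9.6, 85], [0, 0, -8, 0, 0, 9.6, 85], [0, 0, -8, 0, 0, 9.6, 85], [0, 0, -8, 0, 0, 9.6, 85], [0, 0, -8, 0, 0, 9.6, 85], [0, 0, -8, 0, 0, 9.6, 85], [0, 0, -8, 0, 0, 9.6, 85], [0, 0, -4, 0, 0, 9.4, 85]]])

```text
time: 1.1
tool_pos: [0.2733, 0.5619, 0.3052]
tool_rot: [0.0, 0.782, 0.624, -0.0]
contact_force: [-0.0, -0.5, 0.2]
gripper_width: 0.994
grasp_force: 0.0
```

>>> servo_tool(moves=[[[-26, 24, 0, 0, 0, 0, 85], [-26, 24, 0, 0, 0, 0, 85], [-26, 24, 0, 0, 0, 0, 85], [-26, 24, 0, 0, 0, 0, 85], [-26, 24, 0, 0, 0, 0, 85], [-26, 24, 0, 0, 0, 0, 85], [-26, 24, 0, 0, 0, 0, 85], [-26, 24, 0, 0, 0, 0, 85], [-26, 24, 0, 0, 0, 0, 85], [-26, 24, 0, 0, 0, 0, 85]]])

```text
time: 2.35
tool_pos: [0.4514, 0.2549, 0.3047]
tool_rot: [-0.0, 0.78, 0.626, -0.0]
contact_force: [0.6, -0.0, -0.5]
gripper_width: 0.995
grasp_force: 0.0
```

>>> servo_tool(moves=[[[-26, 24, 0, 0, 0, 0, 85], [-26, 24, 0, 0, 0, 0, 85], [-26, 24, 0, 0, 0, 0, 85], [-26, 24, 0, 0, 0, 0, 85], [-26, 24, 0, 0, 0, 0, 85], [-26, 24, 0, 0, 0, 0, 85], [-26, 24, 0, 0, 0, 0, 85], [-20, 18, 0, 0, 0, 0, 85], [-10, 10, 0, 0, 0, 0, 85], [0, 0, 0, 0, 0, 0, 85]]])

```text
time: 3.6
tool_pos: [0.5965, 0.0063, 0.3048]
tool_rot: [-0.0, 0.78, 0.625, -0.0]
contact_force: [-0.6, 0.5, -0.7]
gripper_width: 0.995
grasp_force: 0.0
```

```bash
cat >> h.py <<'E'
def st(goal=None):
    s=manip.state(); R=Rotation.from_quat(np.array(s['tool_rot']),scalar_first=True).as_matrix()
    print('t',round(s['time'],2),'pos',np.round(s['tool_pos'],4),'yhead',np.round(np.degrees(np.arctan2(R[1,1],R[0,1])),2),'zax',np.round(R[:,2],3),'F',np.round(s['contact_force'],2),'w',round(s['gripper_width'],3),'g',round(s['grasp_force'],1))
    if goal is not None: print('to go mm (tool)',np.round(1000*R.T@(np.array(goal)-s['tool_pos']),1))
    return s
E
python3 - <<'E'
from h import *
st([.6205,-.057,.163]); f=grab('wrist','w1'); cv2.imwrite('pics/w1b.png',cv2.resize(f['image'],(800,600),interpolation=cv2.INTER_CUBIC))
grab('top','top1'); grab('side','side1')
b=(0.6316,-0.0136);
import numpy as np
X=np.array([.9758,-.2186,0]);Y=np.array([.2186,.9758,0]);O=np.array([.6316,-.0136,0])
for n,P in dict(millknob=[.6205,-.057,.196],millhead=[.6205,-.057,.168],wtop=O-.107*Y+[0,0,.0985],c00=O+.052*X+.1445*Y+[0,0,.046],c10=O-.052*X+.1445*Y+[0,0,.046]).items(): print(n,proj(f,P)/.64)
E
```

```text
t 3.6 pos [0.5965 0.0063 0.3048] yhead -12.6 zax [-0.001  0.    -1.   ] F [-0.59  0.47 -0.69] w 0.995 g 0.0
to go mm (tool) [-56.5  37.4 141.7]
millknob [[463.93927454 394.55198953]]
millhead [[458.38824165 375.36718467]]
wtop [[447.86846559 407.02505037]]
c00 [[511.43029532 108.51531122]]
c10 [[388.66129791 108.52125994]]
```

View pics/w1b.png

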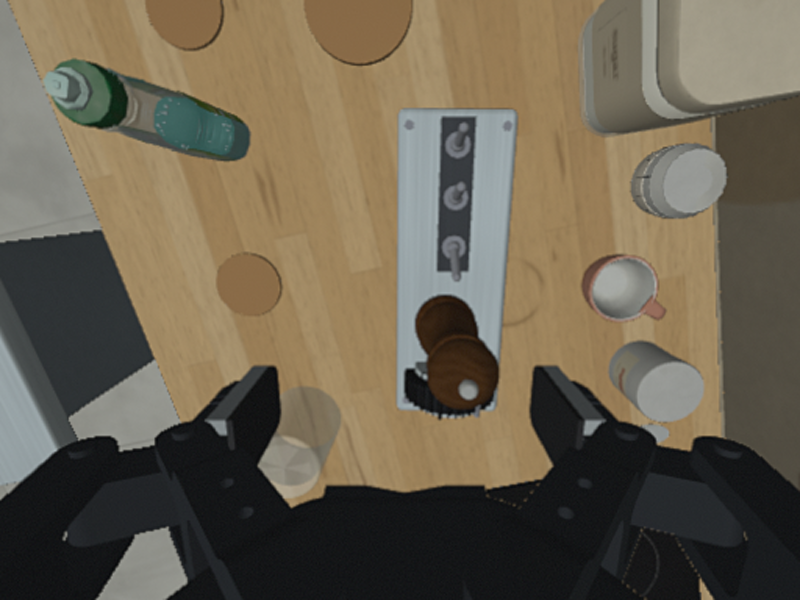

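Wrist view: mill knob at (468,389), within 2 mm of the prediction. Deck corners are at (399,110), (517,110), (397,408) and (496,410). I'll measure the block from these.

Run:
```python
from h import *
f=load('w1');t=load('top1')
C=np.array([onz(f,(u*.64,v*.64),.046) for u,v in [(399,110),(517,110),(496,410),(397,408)]]);print(np.round(C,4),C.mean(0),[np.round(np.linalg.norm(C[i]-C[(i+1)%4]),3) for i in range(4)])
d=C[1]-C[2]+C[0]-C[3];print('yaw',np.arctan2(d[0],d[1]))
print('knob',onz(f,(468*.64,389*.64),.192),'coaster est')
# auto coaster centre in top0, via colour threshold
g=load('top0');A=g['image'];hsv=cv2.cvtColor(A,cv2.COLOR_BGR2HSV);c=hsv[170,196];print(c,hsv[140,180],A[170,196])
m=cv2.inRange(A,(A[170,196].astype(int)-18).clip(0).astype(np.uint8),A[170,196]+18);n,l,s,ce=cv2.connectedComponentsWithStats(cv2.morphologyEx(m,cv2.MORPH_OPEN,np.ones((3,3))));i=l[170,196];print(s[i],ce[i],onz(g,ce[i],.008))
print(onz(g,(493*.64,233*.64),.192))
# head in top1? pivots of toggles: bases at z .046
for u,v in [(459,150),(457,204),(454,250)]: print(onz(f,(u*.64,v*.64),.048))
```

```text
[[ 0.6207  0.1357  0.046 ]
 [ 0.7184  0.1139  0.046 ]
 [ 0.6551 -0.1614  0.046 ]
 [ 0.5568 -0.1373  0.046 ]] [ 0.63773594 -0.01229183  0.046     ] [np.float64(0.1), np.float64(0.282), np.float64(0.101), np.float64(0.28)]
yaw 0.22803188865933788
knob [ 0.62383705 -0.05593061  0.192     ] coaster est
[ 14  94 138] [ 16  83 154] [ 87 111 138]
[ 178  152   36   37 1020] [195.44901961 170.00490196] [0.60303187 0.23479509 0.008     ]
[ 0.6208615  -0.05698105  0.192     ]
[0.66425781 0.09311013 0.048     ]
[0.65415193 0.04888727 0.048     ]
[0.64383177 0.00910843 0.048     ]
```

>>> servo_tool(moves=[[[-20, 14, 0, 0, 0, 0, 85], [-20, 14, 0, 0, 0, 0, 85], [-15.5, 11.3, 0, 0, 0, 0, 85], [0, 0, 20, 0, 0, 0, 85], [0, 0, 25, 0, 0, 0, 85], [0, 0, 20, 0, 0, 0, 85], [0, 0, 5, 0, 0, 0, 85], [0, 0, 0, 0, 0, 0, 85]]])

```text
time: 4.75
tool_pos: [0.6227, -0.0559, 0.235]
tool_rot: [-0.0, 0.78, 0.626, -0.0]
contact_force: [0.5, -1.0, 0.7]
gripper_width: 0.995
grasp_force: 0.0
```

Run:
```python
from h import *
st([.6225,-.0565,.163]); f=grab('wrist','w2'); g=grab('side','side2')
o=np.zeros((384,800,3),np.uint8); o[:,:512]=f['image']; o[:,512:]=cv2.resize(g['image'][100:292,230:374],(288,384),interpolation=cv2.INTER_CUBIC)
cv2.imwrite('pics/w2b.png',o)
print(proj(f,[[.6225,-.0565,.192],[.6225,-.0565,.168]]))
```

```text
t 4.75 pos [ 0.6227 -0.0559  0.235 ] yhead -12.53 zax [-0.001  0.    -1.   ] F [ 0.48 -0.99  0.7 ] w 0.995 g 0.0
to go mm (tool) [-0.6 -0.  72. ]
[[257.99965485 222.7723483 ]
 [258.13159285 211.42509177]]
```

View pics/w2b.png

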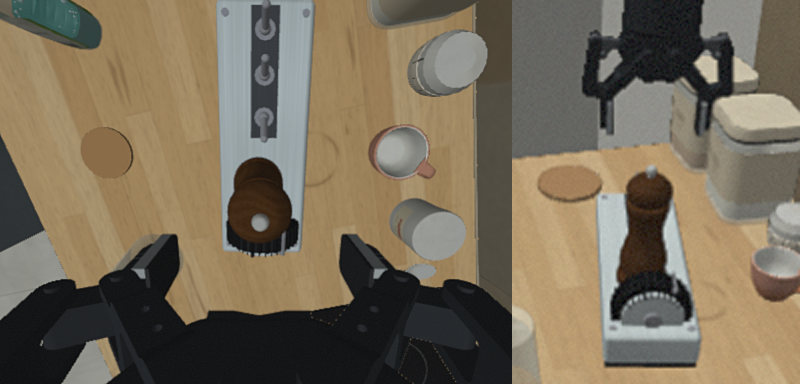

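The knob is at (260,222), against (258,223) predicted, so the fingers straddle it evenly. I'll go down and grip.

>>> servo_tool(moves=[[[0, 1, 20, 0, 0, 0, 85], [0, 0, 20, 0, 0, 0, 85], [0, 0, 20, 0, 0, 0, 85], [0, 0, 12, 0, 0, 0, 85], [0, 0, 0, 0, 0, 0, 85], [0, 0, 0, 0, 0, 0, 60], [0, 0, 0, 0, 0, 0, 48], [0, 0, 0, 0, 0, 0, 35], [0, 0, 0, 0, 0, 0, 30], [0, 0, 0, 0, 0, 0, 30], [0, 0, 0, 0, 0, 0, 30]]])

```text
time: 6.22
tool_pos: [0.6245, -0.0564, 0.1652]
tool_rot: [0.001, 0.78, 0.626, 0.001]
contact_force: [-1.0, 0.0, 5.6]
gripper_width: 0.532
grasp_force: 62.0
```

>>> servo_tool(moves=[[[0, 0, -5, 0, 0, 0, 30], [0, 0, -10, 0, 0, 0, 30], [0, 0, -15, 0, 0, 0, 30], [0, 0, -15, 0, 0, 0, 30], [0, 0, -15, 0, 0, 0, 30], [0, 0, -15, 0, 0, 0, 30], [0, 0, -7, 0, 0, 0, 30], [0, 0, 0, 0, 0, 0, 30]]])

```text
time: 7.22
tool_pos: [0.6241, -0.0564, 0.2461]
tool_rot: [0.001, 0.78, 0.626, 0.0]
contact_force: [-0.5, 0.1, -2.6]
gripper_width: 0.529
grasp_force: 62.6
```

Run:
```python
from h import *
st([.603,.2345,.125]); f=grab('side','side3'); g=grab('wrist','w3')
o=np.zeros((512,800,3),np.uint8); o[:384,:512]=g['image']; o[:,512:]=cv2.resize(f['image'][100:292,230:338],(288,512),interpolation=cv2.INTER_CUBIC)
cv2.imwrite('pics/s3b.png',o)
```

```text
t 7.22 pos [ 0.6241 -0.0564  0.2461] yhead -12.54 zax [ 0.001 -0.    -1.   ] F [-0.47  0.06 -2.56] w 0.529 g 62.6
to go mm (tool) [279.4 -83.9 121. ]
```

View pics/s3b.png

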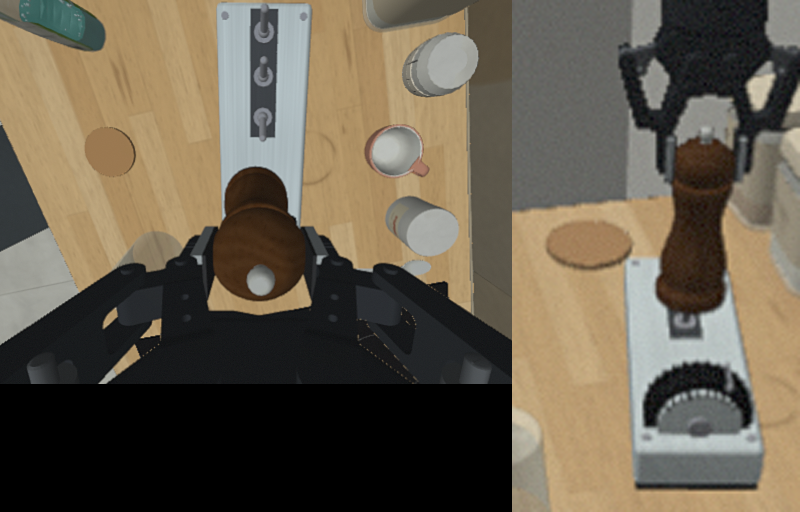

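The mill hangs upright, clear of the deck. I'll carry it most of the way and check the coaster from there.

>>> servo_tool(moves=[[[8, -3, 0, 0, 0, 0, 30], [16, -5, 0, 0, 0, 0, 30], [20, -6, 0, 0, 0, 0, 30], [20, -6, 0, 0, 0, 0, 30], [20, -6, 0, 0, 0, 0, 30], [20, -6, 0, 0, 0, 0, 30], [20, -6, 0, 0, 0, 0, 30], [20, -6, 0, 0, 0, 0, 30], [20, -6, 0, 0, 0, 0, 30], [12, -4, 0, 0, 0, 0, 30], [4, 0, 0, 0, 0, 0, 30], [0, 0, 0, 0, 0, 0, 30]]])

```text
time: 8.82
tool_pos: [0.6103, 0.131, 0.2453]
tool_rot: [0.0, 0.78, 0.626, -0.0]
contact_force: [-0.4, 0.0, -3.4]
gripper_width: 0.538
grasp_force: 62.6
```

Run:
```python
from h import *
st([.603,.2345,.125]); g=grab('wrist','w4'); A=g['image']
p=proj(g,[.604,.235,.008])[0];print(p)
ref=load('top0')['image']
u,v=p.round().astype(int); c=A[v-15,u].astype(int);print(c)
m=cv2.inRange(A,(c-18).clip(0).astype(np.uint8),(c+18).clip(0,255).astype(np.uint8));n,l,s,ce=cv2.connectedComponentsWithStats(cv2.morphologyEx(m,cv2.MORPH_OPEN,np.ones((5,5))));i=l[v-15,u];print(s[i],ce[i],onz(g,ce[i],.008))
th=np.linspace(0,2*np.pi,60);q=np.c_[.603+.048*np.cos(th),.2345+.048*np.sin(th),.008+0*th]
B=A.copy();cv2.polylines(B,[proj(g,q).round().astype(np.int32)],True,(0,255,0),1);cv2.imwrite('pics/w4b.png',B)
```

```text
t 8.82 pos [0.6103 0.131  0.2453] yhead -12.54 zax [ 0. -0. -1.] F [-0.45  0.02 -3.44] w 0.538 g 62.6
to go mm (tool) [ 99.5 -29.6 120.2]
[236.06515149  93.86836001]
[ 84 126 161]
[ 201   53   74   80 4641] [236.89010989  92.10471881] [0.60553317 0.23682659 0.008     ]
```

View pics/w4b.png

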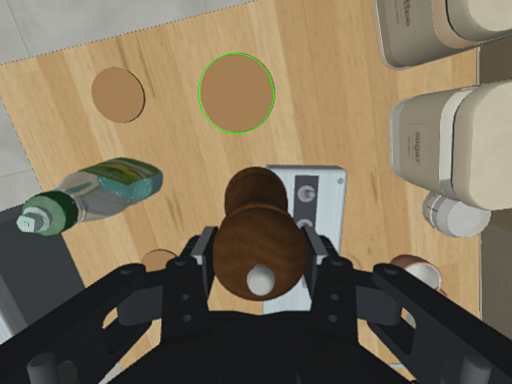

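The predicted circle fits the coaster at (237,92) to within 2 mm. I'll go over it and lower until light contact.

>>> servo_tool(moves=[[[10, -3, 0, 0, 0, 0, 30], [18, -5, 0, 0, 0, 0, 30], [20, -6, 0, 0, 0, 0, 30], [20, -6, 0, 0, 0, 0, 30], [18, -5, 0, 0, 0, 0, 30], [10, -3, 0, 0, 0, 0, 30], [4.5, -1, 0, 0, 0, 0, 30], [0, 0, 10, 0, 0, 0, 30], [0, 0, 20, 0, 0, 0, 30], [0, 0, 20, 0, 0, 0, 30], [0, 0, 20, 0, 0, 0, 30], [0, 0, 15, 0, 0, 0, 30]]])

```text
time: 10.38
tool_pos: [0.6029, 0.2351, 0.1578]
tool_rot: [-0.0, 0.78, 0.626, -0.001]
contact_force: [-0.1, 0.2, -3.4]
gripper_width: 0.534
grasp_force: 62.6
```

>>> servo_tool(moves=[[[0, 0, 12, 0, 0, 0, 30], [0, 0, 8, 0, 0, 0, 30], [0, 0, 4, 0, 0, 0, 30], [0, 0, 4, 0, 0, 0, 30], [0, 0, 0, 0, 0, 0, 30], [0, 0, 0, 0, 0, 0, 30]]])

```text
time: 11.12
tool_pos: [0.604, 0.2356, 0.1328]
tool_rot: [0.0, 0.78, 0.626, 0.0]
contact_force: [-0.1, -0.9, -2.7]
gripper_width: 0.535
grasp_force: 62.6
```

```bash
python3 -c "
from h import *
st([.6042,.2355,.125])"
```

```text
t 11.12 pos [0.604  0.2356 0.1328] yhead -12.54 zax [ 0.001  0.    -1.   ] F [-0.11 -0.92 -2.69] w 0.535 g 62.6
to go mm (tool) [-0.   0.3  7.8]
```

>>> servo_tool(moves=[[[0, 0, 2, 0, 0, 0, 30], [0, 0, 2, 0, 0, 0, 30], [0, 0, 0, 0, 0, 0, 30], [0, 0, 0, 0, 0, 0, 30]]])

```text
time: 11.62
tool_pos: [0.6037, 0.2355, 0.1283]
tool_rot: [-0.0, 0.78, 0.626, -0.0]
contact_force: [-0.3, -0.0, -2.2]
gripper_width: 0.533
grasp_force: 62.6
```

>>> servo_tool(moves=[[[0, 0, 1.5, 0, 0, 0, 30], [0, 0, 0, 0, 0, 0, 30], [0, 0, 0, 0, 0, 0, 30]]])

```text
time: 12.0
tool_pos: [0.604, 0.2356, 0.1275]
tool_rot: [0.0, 0.78, 0.626, 0.0]
contact_force: [-1.0, -0.2, 1.8]
gripper_width: 0.531
grasp_force: 63.0
```

The foot has touched (force rose by about 4 N). I'll open slowly, then back off upward.

>>> servo_tool(moves=[[[0, 0, 0, 0, 0, 0, 50], [0, 0, 0, 0, 0, 0, 60], [0, 0, 0, 0, 0, 0, 72], [0, 0, 0, 0, 0, 0, 85], [0, 0, 0, 0, 0, 0, 85], [0, 0, -8, 0, 0, 0, 85], [0, 0, -20, 0, 0, 0, 85], [0, 0, -30, 0, 0, 0, 85], [0, 0, -30, 0, 0, 0, 85], [0, 0, -30, 0, 0, 0, 85], [0, 0, -10, 0, 0, 0, 85], [0, 0, 0, 0, 0, 0, 85]]])

```text
time: 13.5
tool_pos: [0.6041, 0.2356, 0.2562]
tool_rot: [0.0, 0.78, 0.626, 0.001]
contact_force: [-0.3, 0.2, -0.2]
gripper_width: 0.994
grasp_force: 0.0
```

Run:
```python
from h import *
st([.6042,.2355,.125]); g=grab('wrist','w5'); t=grab('top','top5'); s=grab('side','side5')
o=np.zeros((600,800,3),np.uint8); o[:384,:512]=g['image']; 
o[:300,512:]=cv2.resize(s['image'][100:292,170:354],(288,300)); 
T=t['image']; o[384:,:432]=cv2.resize(T[122:230,140:356],(432,216),interpolation=cv2.INTER_CUBIC)
S=s['image'];o[384:,440:]=cv2.resize(S[220:286,260:350],(360,216),interpolation=cv2.INTER_CUBIC)
cv2.imwrite('pics/m5.png',o)
print(proj(g,[[.604,.2355,.158],[.604,.2355,.008]]),proj(s,[.604,.2355,.158]))
```

```text
t 13.5 pos [0.6041 0.2356 0.2562] yhead -12.54 zax [ 0.002  0.001 -1.   ] F [-0.34  0.17 -0.15] w 0.994 g 0.0
to go mm (tool) [ -0.2  -0.2 131.2]
[[257.95878739 199.55388478]
 [258.14405956 170.25762619]] [[258.85156618 143.44352098]]
```

View pics/m5.png

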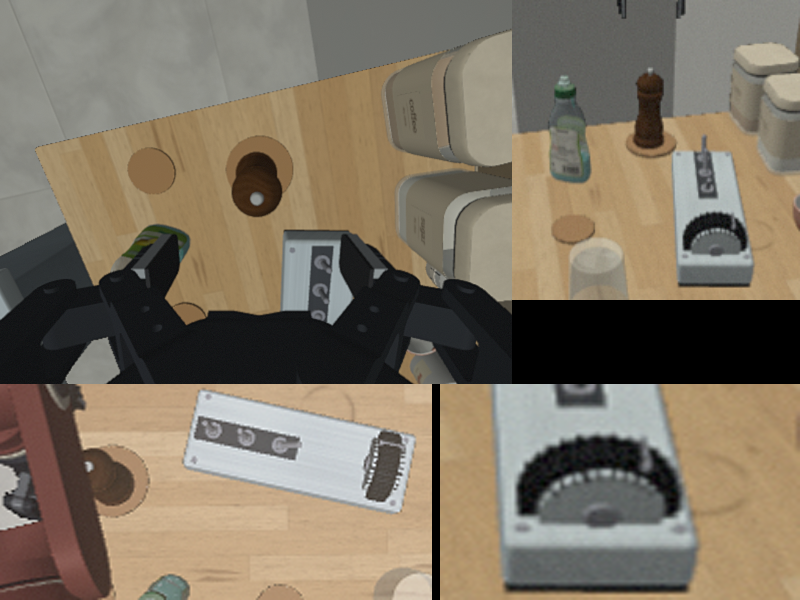

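The mill stands upright on the coaster, knob at (257,199) against (258,200) predicted. The index bar shows in the side view at about (311,242), on the far side. I'll work out its click.

```bash
cat >> h.py <<'E'
YAW=.224;O=np.array([.635,-.013,0.]);X=np.array([np.cos(YAW),-np.sin(YAW),0]);Y=np.array([np.sin(YAW),np.cos(YAW),0])
def bp(x,y,z): return O+x*X+y*Y+np.array([0,0,z])
def bar(f,n,c=(255,0,255)):
    a=np.radians(-54+12*n); return proj(f,[bp(.042*np.sin(a),-.107-.016,.054+.042*np.cos(a)),bp(.042*np.sin(a),-.107+.016,.054+.042*np.cos(a))])
E
python3 - <<'E'
from h import *
s=load('side5')
for n in range(4,10): print(n,bar(s,n).round(1).tolist())
print(proj(s,[bp(.052,-.1445,.046),bp(-.052,-.1445,.046),bp(0,-.126,.054)]))
o=s['image'][215:295,255:355].copy()
cv2.imwrite('pics/c6.png',cv2.resize(o,(800,640)[:1]+(600,),interpolation=cv2.INTER_CUBIC))
E
```

```text
4 [[298.8, 243.5], [297.5, 234.0]]
5 [[303.1, 243.5], [301.6, 234.0]]
6 [[307.1, 244.2], [305.5, 234.7]]
7 [[310.9, 245.5], [309.1, 236.1]]
8 [[314.0, 247.5], [312.2, 238.0]]
9 [[316.6, 249.9], [314.7, 240.4]]
[[324.96732512 268.51744998]
 [275.42767496 268.51543932]
 [299.70704466 259.77437203]]
```

View pics/c6.png

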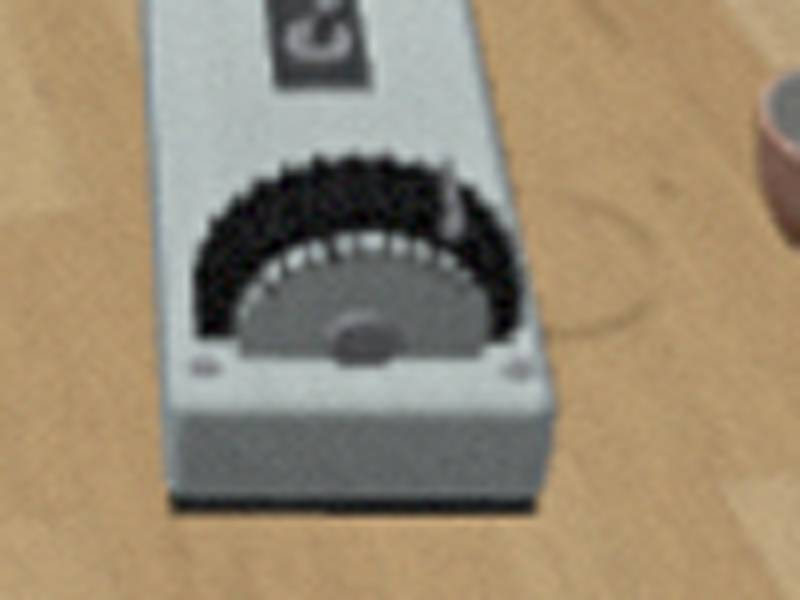

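The crop shows the bar from (445,165) to (453,235), i.e. pixels (310.6,237) to (311.6,246.3). That fits 7 clicks, so four clicks down: two strokes of 18.6 mm. Toggles first.

```bash
python3 -c "
from h import *
w=load('w5')
st(bp(0,.152,.0985)); print(bp(0,.152,0), [ (onz(w,(u,v),.02)) for u,v in [(405,238),(284,231)]])
g=load('w2'); print(proj(g,[bp(0,y,.05) for y in(.026,.07,.114)]+[bp(-.050,-.142,.046),bp(.05,-.142,.046)]))
E=1"
```

```text
t 13.65 pos [0.6029 0.2353 0.253 ] yhead -12.54 zax [-0.003 -0.001 -1.   ] F [ 0.16  0.27 -0.99] w 0.994 g 0.0
to go mm (tool) [-83.2  86.4 154.4]
[0.66876398 0.13520254 0.        ] [array([0.79259986, 0.0928486 , 0.02      ]), array([0.62177748, 0.14203394, 0.02      ])]
[[261.09855259 117.34886253]
 [261.42311905  74.79326946]
 [261.77616446  28.60229786]
 [221.45863866 252.0103832 ]
 [298.64251115 252.45197206]]
```

>>> servo_tool(moves=[[[-10, 15, 0, 0, 0, 0, 40], [-23, 22, 0, 0, 0, 0, 0], [-25, 25, 0, 0, 0, 0, 0], [-20, 19, 0, 0, 0, 0, 0], [-5, 5, 0, 0, 0, 0, 0], [0, 0, 15, 0, 0, 0, 0], [0, 0, 30, 0, 0, 0, 0], [0, 0, 30, 0, 0, 0, 0], [0, 0, 30, 0, 0, 0, 0], [0, 0, 25, 0, 0, 0, 0], [0, 0, 12, 0, 0, 0, 0], [0, 0, 0, 0, 0, 0, 0]]])

```text
time: 15.15
tool_pos: [0.6685, 0.1364, 0.1113]
tool_rot: [-0.001, 0.78, 0.626, -0.001]
contact_force: [0.2, 0.7, 0.6]
gripper_width: 0.002
grasp_force: 0.0
```

```bash
python3 -c "
from h import *
st(bp(0,.152,.0985))"
```

```text
t 15.15 pos [0.6685 0.1364 0.1113] yhead -12.49 zax [-0.003 -0.    -1.   ] F [0.19 0.7  0.59] w 0.002 g 0.0
to go mm (tool) [-1.1  0.6 12.8]
```

>>> servo_tool(moves=[[[0, 1, 8, 0, 0, 0, 0], [0, 0, 4.5, 0, 0, 0, 0], [0, 0, 0, 0, 0, 0, 0], [0, 0, 0, 0, 0, 0, 0], [-10, 0, 0, 0, 0, 0, 0], [-10, 0, 0, 0, 0, 0, 0], [-10, 0, 0, 0, 0, 0, 0], [-10, 0, 0, 0, 0, 0, 0], [0, 0, 0, 0, 0, 0, 0]]])

```text
time: 16.27
tool_pos: [0.6614, 0.0955, 0.0999]
tool_rot: [-0.0, 0.781, 0.625, -0.0]
contact_force: [0.3, -0.1, 0.3]
gripper_width: -0.002
grasp_force: 0.0
```

```bash
python3 -c "
from h import *
st(bp(0,.045,.0985))"
```

```text
t 16.27 pos [0.6614 0.0955 0.0999] yhead -12.62 zax [-0.001 -0.    -1.   ] F [ 0.34 -0.05  0.26] w -0.002 g 0.0
to go mm (tool) [-66.6  -1.9   1.4]
```

>>> servo_tool(moves=[[[-8, 0, 1, 0, 0, 0, 0], [-10, 0, 0, 0, 0, 0, 0], [-10, -1, 0, 0, 0, 0, 0], [-10, -1, 0, 0, 0, 0, 0], [-10, 0, 0, 0, 0, 0, 0], [-10, 0, 0, 0, 0, 0, 0], [-10, 0, 0, 0, 0, 0, 0], [-10, 0, 0, 0, 0, 0, 0], [0, 0, 0, 0, 0, 0, 0], [0, 0, -15, 0, 0, 0, 0], [0, 0, -25, 0, 0, 0, 0], [0, 0, 0, 0, 0, 0, 0]]])

```text
time: 17.77
tool_pos: [0.6453, 0.021, 0.1432]
tool_rot: [0.002, 0.78, 0.626, 0.002]
contact_force: [0.1, 0.2, 0.5]
gripper_width: -0.002
grasp_force: 0.0
```

```bash
python3 -c "
from h import *
st(bp(.0095,-.107,.1185))"
```

```text
t 17.77 pos [0.6453 0.021  0.1432] yhead -12.51 zax [ 0.007 -0.    -1.   ] F [0.11 0.2  0.54] w -0.002 g 0.0
to go mm (tool) [-142.5    6.1   24.6]
```

>>> servo_tool(moves=[[[-15, 2, 0, 0, 0, 0, 0], [-25, 2, 0, 0, 0, 0, 0], [-30, 2, 0, 0, 0, 0, 0], [-30, 0, 0, 0, 0, 0, 0], [-25, 0, 0, 0, 0, 0, 0], [-15, 0, 0, 0, 0, 0, 0], [-2.5, 0, 0, 0, 0, 0, 0], [0, 0, 12, 0, 0, 0, 0], [0, 0, 12, 0, 0, 0, 0], [0, 0, 0, 0, 0, 0, 0], [0, 0, 0, 0, 0, 0, 0]]])

```text
time: 19.15
tool_pos: [0.6179, -0.1191, 0.115]
tool_rot: [-0.0, 0.78, 0.626, -0.0]
contact_force: [0.4, -0.6, 0.0]
gripper_width: 0.002
grasp_force: 0.0
```

Run:
```python
from h import *
st(bp(.0095,-.107,.1125))
s=grab('side','side7'); t=grab('top','top7')
for n in (6,7,8): print(n,bar(s,n).round(1).tolist())
o=np.zeros((560,800,3),np.uint8); o[:,:400]=cv2.resize(s['image'][170:282,255:335],(400,560),interpolation=cv2.INTER_CUBIC)
o[:400,400:]=cv2.resize(t['image'][115:195,225:305],(400,400),interpolation=cv2.INTER_CUBIC)
cv2.imwrite('pics/m7.png',o)
```

```text
t 19.15 pos [ 0.6179 -0.1191  0.115 ] yhead -12.51 zax [-0.  0. -1.] F [ 0.41 -0.59  0.05] w 0.002 g 0.0
to go mm (tool) [0.2 2.6 2.5]
6 [[307.1, 244.2], [305.5, 234.7]]
7 [[310.9, 245.5], [309.1, 236.1]]
8 [[314.0, 247.5], [312.2, 238.0]]
```

View pics/m7.png

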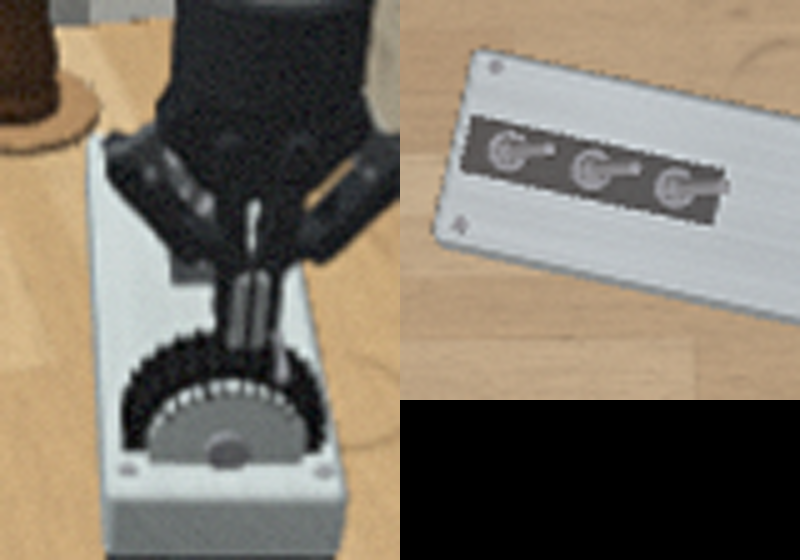

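All three toggles now lean to the wheel. The tip stands over the wheel, slightly on its far side, and the bar is still at 7 clicks. I'll press down gently.

>>> servo_tool(moves=[[[0, 1.5, 2.5, 0, 0, 0, 0], [0, 0, 0, 0, 0, 0, 0], [0, 0, 0, 0, 0, 0, 0]]])

```text
time: 19.62
tool_pos: [0.6194, -0.1199, 0.1128]
tool_rot: [-0.0, 0.78, 0.626, -0.0]
contact_force: [-0.2, -0.6, -0.1]
gripper_width: 0.0
grasp_force: 0.0
```

>>> servo_tool(moves=[[[0, 0, 1, 0, 0, 0, 0], [0, 0, 0, 0, 0, 0, 0], [0, 0, 0, 0, 0, 0, 0]]])

```text
time: 20.0
tool_pos: [0.6196, -0.12, 0.1122]
tool_rot: [0.0, 0.78, 0.626, 0.0]
contact_force: [0.0, -0.0, 2.6]
gripper_width: -0.001
grasp_force: 1.0
```

>>> servo_tool(moves=[[[0, 0, 0.6, 0, 0, 0, 0], [0, 0, 0, 0, 0, 0, 0], [0, 0, 0, 0, 0, 0, 0]]])

```text
time: 20.38
tool_pos: [0.6199, -0.1201, 0.112]
tool_rot: [0.001, 0.78, 0.626, 0.0]
contact_force: [0.2, -0.5, 5.8]
gripper_width: 0.001
grasp_force: 2.7
```

>>> servo_tool(moves=[[[0, -2, 0, 0, 0, 0, 0], [0, -2, 0, 0, 0, 0, 0], [0, -2, 0, 0, 0, 0, 0], [0, -2, 0, 0, 0, 0, 0], [0, 0, 0, 0, 0, 0, 0]]])

```text
time: 21.0
tool_pos: [0.612, -0.1182, 0.1123]
tool_rot: [0.001, 0.78, 0.626, 0.0]
contact_force: [-1.4, 0.7, 6.3]
gripper_width: -0.0
grasp_force: 3.4
```

>>> servo_tool(moves=[[[0, -2, 0, 0, 0, 0, 0], [0, -2, 0, 0, 0, 0, 0], [0, -2, 0, 0, 0, 0, 0], [0, -2, 0, 0, 0, 0, 0], [0, -2.5, 0, 0, 0, 0, 0], [0, 0, 0, 0, 0, 0, 0]]])

```text
time: 21.75
tool_pos: [0.6012, -0.1157, 0.1116]
tool_rot: [-0.0, 0.78, 0.626, -0.0]
contact_force: [-0.1, 0.9, 6.2]
gripper_width: 0.001
grasp_force: 3.0
```

Run:
```python
from h import *
st(bp(.0095,-.107,.1125))
s=grab('side','side8')
for n in range(3,8): print(n,bar(s,n).round(1).tolist())
o=np.zeros((600,800,3),np.uint8); o[:,:400]=cv2.resize(s['image'][215:275,265:335],(400,600)[:1]+(343,),interpolation=cv2.INTER_CUBIC)[0:0] if 0 else 0
cv2.imwrite('pics/m8.png',cv2.resize(s['image'][215:275,265:335],(700,600),interpolation=cv2.INTER_CUBIC))
```

```text
t 21.75 pos [ 0.6012 -0.1157  0.1116] yhead -12.54 zax [-0.  0. -1.] F [-0.06  0.9   6.24] w 0.001 g 3.0
to go mm (tool) [ 0.6 19.7 -0.9]
3 [[294.6, 244.2], [293.4, 234.7]]
4 [[298.8, 243.5], [297.5, 234.0]]
5 [[303.1, 243.5], [301.6, 234.0]]
6 [[307.1, 244.2], [305.5, 234.7]]
7 [[310.9, 245.5], [309.1, 236.1]]
```

All ten picture views are used, so I'll read the bar position numerically, with side5 (7 clicks) as the reference.

```bash
cat >> h.py <<'E'
def prof(f):
    g=cv2.cvtColor(f['image'],cv2.COLOR_BGR2GRAY).astype(np.float32); N=np.arange(0,9.6,.25); r=[]
    for n in N:
        a=np.radians(-54+12*n); P=[bp(.042*np.sin(a),y,.054+.042*np.cos(a)) for y in np.linspace(-.123,-.112,8)]
        p=proj(f,P).astype(np.float32); r.append(cv2.remap(g,p[:,0][None],p[:,1][None],cv2.INTER_LINEAR).mean())
    return N,np.array(r)
E
python3 - <<'E'
from h import *
for k in ('side0','side5','side7','side8'):
    N,r=prof(load(k)); print(k,'peak',N[r.argmax()],r.round().astype(int)[::1].tolist())
E
```

```text
side0 peak 7.25 [21, 22, 24, 25, 29, 23, 29, 30, 28, 20, 23, 24, 23, 22, 21, 25, 21, 20, 18, 24, 21, 22, 22, 21, 21, 18, 26, 59, 94, 102, 78, 42, 26, 22, 20, 19, 17, 17, 17]
side5 peak 7.25 [18, 20, 24, 26, 21, 26, 29, 28, 22, 18, 21, 25, 22, 25, 24, 26, 21, 19, 23, 23, 26, 19, 23, 24, 17, 18, 28, 57, 93, 102, 78, 40, 26, 24, 23, 20, 18, 16, 16]
side7 peak 7.0 [28, 26, 30, 31, 22, 23, 32, 30, 26, 24, 30, 32, 24, 22, 30, 31, 23, 25, 27, 29, 29, 21, 24, 28, 18, 23, 37, 80, 120, 120, 80, 41, 28, 23, 21, 22, 21, 21, 21]
side8 peak 5.0 [28, 25, 27, 30, 23, 26, 32, 29, 24, 28, 32, 34, 31, 30, 34, 34, 30, 25, 32, 76, 135, 130, 56, 25, 17, 21, 23, 22, 21, 24, 27, 29, 26, 25, 24, 23, 24, 22, 22]
```

The bar peak is clear: 7 clicks before, 5 now, so one stroke makes exactly two clicks. I'll repeat it.

>>> servo_tool(moves=[[[0, 0, -6, 0, 0, 0, 0], [0, 0, -2, 0, 0, 0, 0], [0, 9.2, 0, 0, 0, 0, 0], [0, 9.3, 0, 0, 0, 0, 0], [0, 0, 0, 0, 0, 0, 0], [0, 0, 4, 0, 0, 0, 0], [0, 0, 3, 0, 0, 0, 0], [0, 0, 1, 0, 0, 0, 0], [0, 0, 0, 0, 0, 0, 0], [0, 0, 0, 0, 0, 0, 0]]])

```text
time: 23.05
tool_pos: [0.6199, -0.12, 0.1121]
tool_rot: [0.001, 0.78, 0.626, 0.0]
contact_force: [-0.1, 0.1, 6.0]
gripper_width: 0.0
grasp_force: 2.6
```

Run:
```python
from h import *
st(); N,r=prof(grab('side','side9')); print(N[r.argmax()])
```

```text
t 23.05 pos [ 0.6199 -0.12    0.1121] yhead -12.55 zax [ 0.002 -0.    -1.   ] F [-0.12  0.08  5.97] w 0.0 g 2.6
5.0
```

>>> servo_tool(moves=[[[0, -2, 0, 0, 0, 0, 0], [0, -2, 0, 0, 0, 0, 0], [0, -2, 0, 0, 0, 0, 0], [0, -2, 0, 0, 0, 0, 0], [0, -2, 0, 0, 0, 0, 0], [0, -2, 0, 0, 0, 0, 0], [0, -2, 0, 0, 0, 0, 0], [0, -2, 0, 0, 0, 0, 0], [0, -2.5, 0, 0, 0, 0, 0], [0, 0, 0, 0, 0, 0, 0]]])

```text
time: 24.35
tool_pos: [0.6012, -0.1157, 0.1117]
tool_rot: [-0.0, 0.78, 0.626, 0.0]
contact_force: [-1.6, 0.9, 6.2]
gripper_width: 0.002
grasp_force: 3.0
```

>>> servo_tool(moves=[[[0, 0, -6, 0, 0, 0, 0], [0, 0, -15, 0, 0, 0, 0], [0, 0, -30, 0, 0, 0, 0], [0, 0, -30, 0, 0, 0, 0], [0, 0, -30, 0, 0, 0, 0], [0, 0, -10, 0, 0, 0, 0], [0, 0, 0, 0, 0, 0, 0], [0, 0, 0, 0, 0, 0, 0]]])

```text
time: 25.35
tool_pos: [0.6005, -0.1157, 0.2303]
tool_rot: [-0.001, 0.78, 0.626, -0.001]
contact_force: [-0.3, -1.0, -1.2]
gripper_width: 0.002
grasp_force: 0.0
```

Run:
```python
from h import *
st(); s=grab('side','side10'); N,r=prof(s); print(N[r.argmax()],r[r.argmax()-2:r.argmax()+3])
a=load('side5')['image'].astype(int);b=s['image'].astype(int)
def d(f0,f1,P,w=14):
    u,v=proj(s,P)[0].round().astype(int); return np.abs(f0-f1)[v-w:v+w,u-w:u+w].mean()
print('mill',d(a,b,[.604,.2355,.06]),d(a,b,[.604,.2355,.13]))
t=grab('top','top10')['image'].astype(int);t7=load('top7')['image'].astype(int);T=load('top10')
for y in(.026,.07,.114):
    u,v=proj(T,bp(0,y-.01,.07))[0].round().astype(int);print(y,np.abs(t-t7)[v-8:v+8,u-8:u+8].mean())
```

```text
t 25.35 pos [ 0.6005 -0.1157  0.2303] yhead -12.55 zax [-0.003  0.001 -1.   ] F [-0.32 -0.97 -1.19] w 0.002 g 0.0
3.0 [ 40.22583   91.66797  132.25647   99.552246  36.52417 ]
mill 5.805272108843537 8.415391156462585
0.026 2.9986979166666665
0.07 2.7916666666666665
0.114 2.8841145833333335
```

Run:
```python
from h import *
a=load('side5')['image'];b=load('side10')['image']
for z in (.03,.09,.145):
    u,v=proj(load('side5'),[.604,.2355,z])[0].round().astype(int)
    w=b[v-18:v+18,u-22:u+22];t=a[v-12:v+12,u-15:u+15]
    m=cv2.matchTemplate(w,t,cv2.TM_CCOEFF_NORMED);_,q,_,l=cv2.minMaxLoc(m);print(z,q,'shift px',(l[0]-7,l[1]-6))
```

```text
0.03 0.9938048124313354 shift px (0, 0)
0.09 0.9491901397705078 shift px (0, 0)
0.145 0.7936244606971741 shift px (0, 0)
```

```bash
python3 -c "
from plant import manip
print(manip.job_done())"
```

```text
the job is handed in; nothing more can be done
None
```

I handed the job in at about 25 s on the robot's clock: the mill stands upright on the large cork coaster, all three toggles are off, and the dimmer is at three clicks. My last camera readings confirmed this; the hand-in gave no verdict.

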